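# Fetch the round billet from the middle tray and cradle it

### The arm

A 7-joint arm with a two-finger parallel gripper is mounted at the origin on the work surface. World frame = base frame: x ahead of the robot, y to its left, z up, the work surface at z = 0. Lengths are in mm, angles in rad, forces in N, time in s.
With the tool pointing down it reaches from about 425 to 825 mm from the base axis. Payload 3.6 kg.
Tool frame: the origin (TCP) lies between the finger pads; the fingertips stand 14 mm ahead of it and the grasp point (between the pads) lies 5 mm behind it; z points along the fingers, y is the line along which they close (so a half turn about z gives the same grasp; the last joint's range is limited). The gripper opens to 85 mm and grips with 20 to 120 N. Pads are 22 mm wide; open, the fingers measure 114 mm over their backs; the gripper's body (76 mm by 85 mm) begins 54 mm behind the grasp point. The pads swing forward as they close: fully open they stand 13 mm farther back than shut.
Start: joints at [1.183, 0.615, -0.013, 1.423, 0.008, 1.103, -0.04], TCP at [229.474, -608.116, 245.297] pointing down, gripper open.
Joint ranges: [-3.12, 3.12], [-0.3, 2.06], [-1.34, 1.32], [0.26, 2.42], [-1.36, 4.5], [0.01, 1.98], [-2.84, 2.84]. Speed limits (rad/s): [2.79, 2.79, 3.14, 3.14, 3.14, 3.14, 3.14].

### API

Orientations are given as a unit quaternion [x, y, z, w].
In Python, from plant import r, hand, eyes, ticket, status gives the robot as it stands. Calls block until the motion is done:
- r.reach(position, orientation): joint-space move of the TCP to a pose.
- r.line_to(position, feed=150, rotation=None, guard=None): straight line of the TCP; rotation=None keeps the orientation; feed is the mean speed in mm/s. With guard (N) it stops when the force on the tool has changed by that much, and returns True; else False.
- r.goto_joints(angles): joint-space move.
- hand.gripper_to(opening, grasp_force=None): opening from 0.0 (shut) to 1.0 (fully open); grasp_force is the grip in N (None keeps the last); returns when the fingers have stopped.
- r.wait(seconds).
- r.ik(position, orientation): joint angles nearest the present ones, or None.
- eyes.get_image(name): name is "scene" or "side" or "wrist"; returns the picture (400x640x3 uint8, red, green, blue); there is no depth.
- eyes.camera_info(name): a dict with "fx", "fy", "cx", "cy" (pixels), "R" (3x3) and "t" (3): a world point X has camera coordinates R X + t. Camera axes: x right, y down, z forward; pixel columns grow to the right and rows downward; lengths in mm; the calibration is good to about 2 mm. The wrist camera is an equidistant fisheye: a pixel r from the principal point sees the ray r / f radians off the axis. A picture is of the moment at which its call begins: read the wrist's pose just before it. camera_info takes no time and is no camera call; for the wrist camera it gives the pose at the moment of the call.
A pose or a line that the arm cannot do raises r.Unreachable and nothing moves.
- ticket.sign_off(): hands the job in; it is judged then, once.
Trained networks look in the newest picture that a camera, given by its name, has taken for a name from the list of things; names that differ only in an ending like _2 or _b are one class to them, and where a whole thing is asked for, a point or a joint stands for the part that bears it (a point fixed in the world has none). Each returns a list of dicts, best first, with "conf" (0 to 1); they miss things now and then, are a little off and sometimes report something else, mostly with a low value. They report only what shows in the picture. A call takes as long as a camera call. They do not tell look-alikes from the thing itself.
- eyes.silhouettes(thing, camera): "mask" (400x640 bool, what is visible of it) and "point" ([column, row] in pixels, amid what is visible of it).
- eyes.tip_of(thing, camera): "point" ([column, row] in pixels: a listed point, or the origin of a listed thing).
Readings, each from a call of its own:
- status.get_time(): time.
- status.get_joint_pos(): joint angles.
- status.get_joint_vel(): joint speeds.
- status.get_joint_efforts(): joint torques, N m.
- status.get_ee_pos(): TCP position.
- status.get_ee_rot(): TCP orientation.
- status.get_contact_force(): force on the tool from outside, world axes, zero at the start.
- status.get_torque(): the same for the moment, N m.
- status.get_grip_width(): opening from 0.0 (shut) to 1.0 (fully open).
- status.get_grasp_force(): force on a finger pad.
Only numpy, scipy, OpenCV 4.12 (cv2) and the standard library are available. Lean on these libraries where they do the work, as an engineer would, in place of code of your own. Each camera call takes 0.05 s, during which the arm holds its last target. There are 200 camera calls.

### The job

Lift the top tray off the stack and set it aside upright on the bench, chisel still in it. Take the round billet out of the middle tray and lay it in the two V-blocks of the carving cradle, centred so that both blocks carry it, then put the top tray back squarely on the stack so its feet drop inside the rim. Set things down rather than dropping them, leave the lower trays and the square blank where they are, and do not disturb the mallet, plaster head or rasp.

Things in the scene. Friction and masses are not known exactly. Their poses are not given: they have to be found in the camera images.
- top_tray_c (a point): Top one of three alike stacked plywood trays with hardwood rims, 240 (x) x 160 (y) x 70 mm high: 6 mm feet, 8 mm floor and walls. A 12 mm divider along y across its middle, top 3 mm below the rim, is the grip: 50 mm deep, 60 mm free each side. Point: tray centre, 35 mm above the feet's undersides; z up. 0.4-0.7 kg. Stacked, feet drop 6 mm inside the rim below with 3 mm play: pitch 64 mm.
- middle_tray_c (a point): Centre of the middle tray, same make, axes and point height as the top tray. Its two compartments (106 x 144 mm, centred 59 mm either side of the divider along x) each hold one wooden blank lying along y between low floor cleats (5 mm high, 37 mm over their outer faces).
- bottom_tray_c (a point): Centre of the bottom tray, same make, about 1.2 kg, standing on the bench (z = 0). The bench between the stack and the cradle, around x = 0.52, y = 0, is clear: room for one tray with its x along world x.
- billet_c (a point): Centre (on the axis, half-way along) of the round wooden billet, a plain cylinder 40 mm in diameter, 120 mm long, about 0.11 kg; its x is the cylinder axis. It starts in either compartment of the middle tray, its centre 1 mm below the tray's centre point, its top 16 mm below the rim.
- square_c (a point): Centre of the square wooden blank, 120 x 40 x 40 mm (x along its length), in the other compartment of the middle tray; it stays there.
- chisel_c (a point): Carving chisel with a square dark wood handle, 130 mm long (x), 18 mm thick, lying loose in the top tray near one short wall, clear of the divider by 60 mm; point on its axis, half-way along.
- cradle_seat (a point): Carving cradle fixed to the bench: 150 (x) x 90 mm board, 12 mm thick, with two wooden V-blocks, 90-degree grooves along x. Blocks: 16 mm thick, centred 42 mm either side of the middle (68 mm open between), 68 mm wide, tops 44 mm above the bench; V 44 mm wide at the mouth, bottom at 22 mm. Point: where the billet's centre lies when seated, 50 mm above the bench, midway between the blocks; z up.
- mallet_mid (a point): Bystander: carver's round mallet standing on its head, 205 mm tall, 84 mm across; point half-way up.
- maquette_mid (a point): Bystander: small plaster head on a wooden plinth, 80 x 80 x 146 mm; point half-way up.
- rasp_mid (a point): Bystander: wood rasp lying on the bench, 290 mm long (x), 26 mm wide; point at its middle.
Things that resemble listed ones, but are neither listed nor needed, are in the scene too. Leave any grey or yellow look-alike of the part that bears cradle_seat alone.

How it is judged (in metres and radians):
On the way, in this order (a step that is already met when the one before it is completed fails the run):
1. The top tray stands upright on the bench, released, with the chisel in it (height (world z) of top_tray_c below 0.039 m and angle between top_tray_c's own z axis and vertical below 0.05 rad and contact force between the fingers and top_tray below 0.1 N and linear speed of top_tray below 0.02 m/s and x of chisel_c in the frame of top_tray_c between -0.112 and 0.112 m and y of chisel_c in the frame of top_tray_c between -0.072 and 0.072 m and z of chisel_c in the frame of top_tray_c between -0.03 and 0.014 m), for 0.2 s.
2. The round billet lies seated in both V-blocks, released (x of billet_c in the frame of cradle_seat between -0.012 and 0.012 m and y of billet_c in the frame of cradle_seat between -0.003 and 0.003 m and z of billet_c in the frame of cradle_seat between -0.003 and 0.003 m and angle between the x axis of billet_c and the x axis of cradle_seat, either way round below 0.06 rad and contact force between the fingers and billet below 0.1 N and linear speed of billet below 0.02 m/s), for 0.2 s.
At the end, for the whole second after the job is handed in: Billet in the cradle (12 mm along, 3 mm across and in height, 0.06 rad) and released; top tray seated on the middle one (height 2.5 mm, sideways 6 mm, 0.1 rad), level, released, still; chisel in top tray, square blank in middle tray; lower trays within 25 mm of their start (all of step 2 and x of top_tray_c in the frame of middle_tray_c between -0.006 and 0.006 m and y of top_tray_c in the frame of middle_tray_c between -0.006 and 0.006 m and z of top_tray_c in the frame of middle_tray_c between 0.0615 and 0.0665 m and angle between the x axis of top_tray_c and the x axis of middle_tray_c, either way round below 0.1 rad and angle between top_tray_c's own z axis and vertical below 0.04 rad and linear speed of top_tray below 0.02 m/s and contact force between the fingers and top_tray below 0.1 N and x of chisel_c in the frame of top_tray_c between -0.112 and 0.112 m and y of chisel_c in the frame of top_tray_c between -0.072 and 0.072 m and z of chisel_c in the frame of top_tray_c between -0.03 and 0.014 m and x of square_c in the frame of middle_tray_c between -0.112 and 0.112 m and y of square_c in the frame of middle_tray_c between -0.072 and 0.072 m and z of square_c in the frame of middle_tray_c between -0.02 and 0.02 m and distance of each of middle_tray_c, bottom_tray_c from where it was at the start of the episode below 0.025 m); the robot touches nothing.
It fails at once if the mallet, plaster head or rasp is shifted by more than 20 mm (distance of any of mallet_mid, maquette_mid, rasp_mid from where it was at the start of the episode above 0.02 m).
It fails at once if the billet falls freely (over 0.6 m/s, about 18 mm) (contact force between the fingers and billet below 0.1 N and linear speed of billet above 0.6 m/s).
It fails at once if the top tray falls freely (over 0.6 m/s, about 18 mm) (contact force between the fingers and top_tray below 0.1 N and linear speed of top_tray above 0.6 m/s).
It fails at once if the top tray is tipped by more than 0.5 rad (angle between top_tray_c's own z axis and vertical above 0.5 rad).
It also fails if it takes over 61 s, if anything falls off the work surface, if the arm or the gripper's body presses on something with over 40 N, if the wrist force passes 120 N, or if a joint passes its speed limit or range.

## Working session

There is one attempt and no reset: what is moved stays moved. The work goes in short steps, each a Python script; the robot and the scene stay as the last script left them, time stands still between calls to the robot, and variables do not carry over. Pictures are saved under pics/ and viewed, at most 10 in all, crops included, and the job is handed in when it is done.

```bash
mkdir -p pics; ls
cat > h.py <<'E'
import numpy as np, cv2
from plant import r, hand, eyes, status, ticket
def cam(n):
    c=eyes.camera_info(n); return c,np.array(c["R"]),np.array(c["t"])
def ray(n,px,c=None):
    c=c or eyes.camera_info(n); R=np.array(c["R"]);t=np.array(c["t"])
    x=(px[0]-c["cx"])/c["fx"]; y=(px[1]-c["cy"])/c["fy"]
    if n=="wrist":
        a=np.hypot(x,y); s=np.sin(a)/a if a>1e-9 else 1; d=np.array([x*s,y*s,np.cos(a)])
    else: d=np.array([x,y,1.])
    return -R.T@t, R.T@(d/np.linalg.norm(d))
def atz(n,px,z,c=None):
    o,d=ray(n,px,c); return o+d*(z-o[2])/d[2]
def proj(n,X,c=None):
    c=c or eyes.camera_info(n); p=np.array(c["R"])@np.array(X)+np.array(c["t"])
    if n=="wrist":
        a=np.arctan2(np.hypot(p[0],p[1]),p[2]); h=np.hypot(p[0],p[1])+1e-9
        x,y=p[0]/h*a,p[1]/h*a
    else: x,y=p[0]/p[2],p[1]/p[2]
    return np.array([x*c["fx"]+c["cx"],y*c["fy"]+c["cy"]])
def shot(n,f,crop=None,k=1):
    im=eyes.get_image(n); o=im
    if crop: o=im[crop[1]:crop[3],crop[0]:crop[2]]
    o=cv2.resize(o,None,fx=k,fy=k,interpolation=cv2.INTER_CUBIC) if k!=1 else o
    cv2.imwrite("pics/"+f,cv2.cvtColor(o,cv2.COLOR_RGB2BGR)); return im
E
python3 - <<'E'
from h import *
a=shot("scene","s0.png"); b=shot("side","d0.png")
cv2.imwrite("pics/both.png",cv2.cvtColor(np.vstack([a,b]),cv2.COLOR_RGB2BGR)[::1,::1])
Z=dict(top_tray_c=163,middle_tray_c=99,bottom_tray_c=35,billet_c=98,square_c=98,chisel_c=160,cradle_seat=50,mallet_mid=102,maquette_mid=73,rasp_mid=8)
for n in("scene","side"):
    c=eyes.camera_info(n); print(n,-np.array(c["R"]).T@c["t"])
    for t,z in Z.items():
        print(n,t,[(round(d["conf"],2),np.round(d["point"]).tolist(),np.round(atz(n,d["point"],z)).tolist()) for d in eyes.tip_of(t,n)])
print(status.get_ee_rot(),status.get_time())
E
```

```text
pics
scene [1448.71410388 -670.76411215  973.59417415]
scene top_tray_c [(0.74, [353.0, 158.0], [503.0, 233.0, 163.0])]
scene middle_tray_c []
scene bottom_tray_c [(0.62, [318.0, 253.0], [675.0, -58.0, 35.0]), (0.31, [236.0, 254.0], [524.0, -246.0, 35.0])]
scene billet_c []
scene square_c []
scene chisel_c []
scene cradle_seat [(0.87, [251.0, 305.0], [727.0, -321.0, 50.0]), (0.75, [159.0, 280.0], [493.0, -467.0, 50.0]), (0.58, [237.0, 255.0], [547.0, -254.0, 50.0])]
scene mallet_mid [(0.58, [372.0, 224.0], [737.0, 97.0, 102.0])]
scene maquette_mid [(0.93, [320.0, 252.0], [708.0, -76.0, 73.0])]
scene rasp_mid [(0.67, [400.0, 165.0], [478.0, 506.0, 8.0])]
side [  14.66329396  739.0605654  1069.64768276]
side top_tray_c [(0.77, [277.0, 252.0], [507.0, 254.0, 163.0])]
side middle_tray_c []
side bottom_tray_c []
side billet_c []
side square_c []
side chisel_c [(0.73, [260.0, 238.0], [580.0, 245.0, 160.0])]
side cradle_seat [(0.9, [408.0, 151.0], [496.0, -473.0, 50.0]), (0.88, [364.0, 177.0], [546.0, -250.0, 50.0]), (0.64, [336.0, 145.0], [732.0, -332.0, 50.0])]
side mallet_mid [(0.97, [256.0, 194.0], [749.0, 88.0, 102.0])]
side maquette_mid [(0.85, [298.0, 177.0], [715.0, -83.0, 73.0])]
side rasp_mid [(0.89, [224.0, 350.0], [489.0, 496.0, 8.0])]
[ 9.83767676e-01  1.79446807e-01  2.00386362e-05 -4.26584206e-05] 1.1
```

View pics/s0.png

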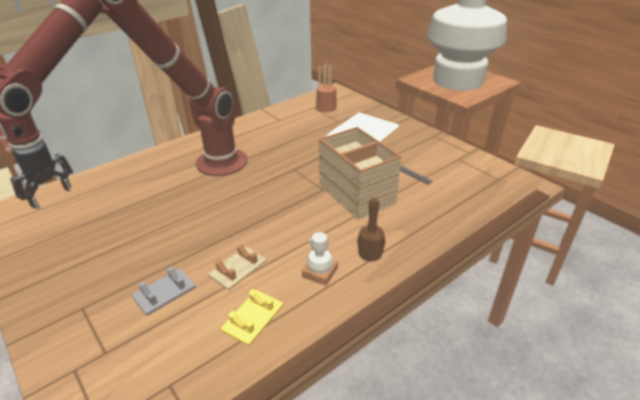

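View pics/d0.png

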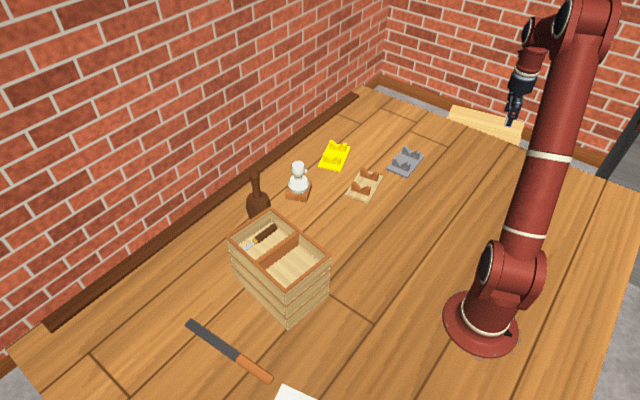

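The scene picture shows three cradles: a wooden one at (237,255), a grey one at (159,280) and a yellow one at (251,305). The side picture has them at (364,177), (408,151) and (336,145). The task rules out grey and yellow, so the target is the wooden one, near (546,-252). There is only one tray stack, at scene (353,160) and side (277,252), with the chisel on its +x side. The rasp is at (224,350) in the side view, the mallet at (256,194) and the plaster head at (298,180).

```bash
cat >> h.py <<'E'
from scipy.spatial.transform import Rotation as Ro
def down(yaw):
    "tool down, tool y (closing line) at angle yaw from world x"
    y=np.array([np.cos(yaw),np.sin(yaw),0]);z=np.array([0,0,-1.]);x=np.cross(y,z)
    return Ro.from_matrix(np.c_[x,y,z]).as_quat()
E
python3 - <<'E'
from h import *
# triangulated start estimates
im=eyes.get_image("scene"); 
big=cv2.resize(im[225:335,120:300],None,fx=2.5,fy=2.5,interpolation=cv2.INTER_CUBIC)
cv2.imwrite("pics/crop.png",cv2.cvtColor(big,cv2.COLOR_RGB2BGR))
for yaw in(0,np.pi):
    q=r.ik([505,243,420],down(yaw)); print(yaw,None if q is None else np.round(q,2))
best=min((q for q in (r.ik([505,243,420],down(y)) for y in(0,np.pi)) if q is not None),key=lambda q:abs(q[6]))
p=np.array(status.get_ee_pos()); r.line_to([p[0],p[1],400],feed=250)
r.goto_joints(best)
c=eyes.camera_info("wrist"); shot("wrist","w1.png")
for t,z in dict(top_tray_c=163,chisel_c=160).items():
    print(t,[(round(d["conf"],2),np.round(d["point"]).tolist(),np.round(atz("wrist",d["point"],z,c),1).tolist()) for d in eyes.tip_of(t,"wrist")])
# expected corner pixels for tray at 505,243 yaw 0
for sx,sy in((1,1),(1,-1),(-1,-1),(-1,1)): print(np.round(proj("wrist",[505+120*sx,243+80*sy,198],c)))
print(-np.array(c["R"]).T@c["t"],status.get_ee_pos(),status.get_time(),status.get_joint_pos())
E
```

```text
0 [ 0.07  0.49 -0.96  1.35  0.39  1.5  -0.86]
3.141592653589793 [ 0.15  0.55 -1.15  1.35  0.49  1.55  2.19]
top_tray_c [(0.89, [322.0, 156.0], [508.4, 253.1, 163.0])]
chisel_c [(0.74, [381.0, 162.0], [584.3, 244.8, 160.0])]
[423. 103.]
[414. 231.]
[226. 232.]
[216. 104.]
[506.65613517 319.14007895 548.93481801] [505.33928786 242.47312747 419.90114339] 5.2 [ 0.07538442  0.48547526 -0.9590892   1.35475308  0.39318249  1.4987983
 -0.85588331]
```

View pics/crop.png

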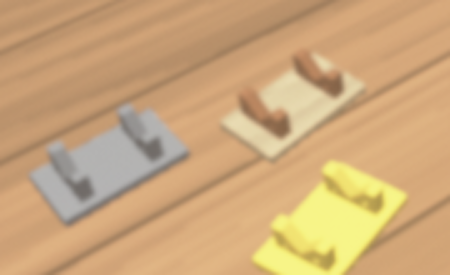

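View pics/w1.png

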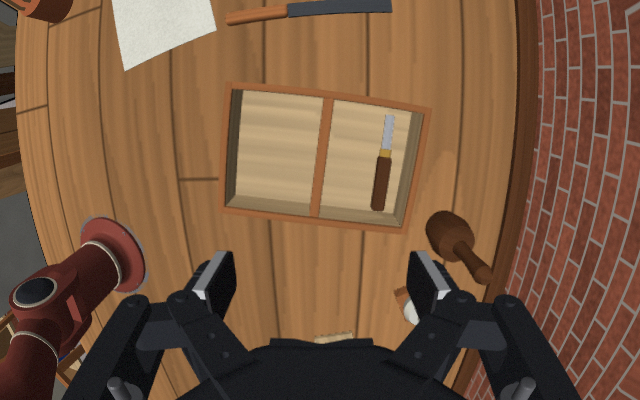

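The crop confirms the wooden cradle: a pale board with brown V-blocks at crop (293,105), with grey and yellow as separate ones. In the wrist picture the top tray's rim corners are at (228,82), (431,108), (406,233) and (221,212). The divider runs from (328,97) to (316,215), and the chisel is at (382,162) in the right compartment.

Run:
```python
from h import *
c=eyes.camera_info("wrist")
P=np.array([atz("wrist",p,198,c)[:2] for p in((228,82),(431,108),(406,233),(221,212))]) # (-,+),(+,+),(+,-),(-,-)
print(np.round(P,1))
d=(P[1]-P[0])+(P[2]-P[3]); e=(P[0]-P[3])+(P[1]-P[2])
print("yaws",np.arctan2(d[1],d[0]),np.arctan2(-e[0],e[1]),"size",np.linalg.norm(d)/2,np.linalg.norm(e)/2,"ctr",P.mean(0))
D=np.array([atz("wrist",p,195,c)[:2] for p in((328,97),(316,215))]);print(D,D.mean(0))
# side camera check of corners of rim
yaw=np.arctan2(d[1],d[0])
m=P.mean(0)
for sx,sy in((1,1),(1,-1),(-1,-1),(-1,1)):
    w=m+Ro.from_euler('z',yaw).as_matrix()[:2,:2]@[120*sx,80*sy]; print(np.round(proj("side",[*w,198])),np.round(proj("wrist",[*w,198],c)))
```

```text
[[400.2 347.6]
 [634.7 318.2]
 [614.4 161.6]
 [381.2 190.2]]
yaws -0.12359383213472652 -0.12459924204167044 size 235.6218682808551 158.2242752619829 ctr [507.63043022 254.39539964]
[[514.36868526 326.51022259]
 [500.199962   185.73242625]] [507.28432363 256.12132442]
[224. 236.] [433. 107.]
[269. 205.] [408. 234.]
[331. 253.] [219. 212.]
[284. 291.] [226.  81.]
```

Run:
```python
from h import *
y0=-0.124; X=[507.4,255]
hand.gripper_to(0.75)
r.line_to([*X,240],feed=200,rotation=down(y0))
r.line_to([*X,170],feed=100)
hand.gripper_to(0.0,grasp_force=80); print("w",status.get_grip_width(),status.get_grasp_force(),status.get_contact_force())
r.line_to([*X,190],feed=60)
print("w",status.get_grip_width(),status.get_contact_force(),status.get_torque())
r.line_to([*X,270],feed=150)
shot("side","d1.png",(180,80,440,340),2)
print(status.get_ee_pos(),status.get_time())
```

```text
w 0.12980499870870293 79.03975009918213 [-2.20541759 -0.59186911  4.30147584]
w 0.12801302687035174 [ 0.33836832  0.94819258 -5.40126593] [-0.00057247  0.10826302 -0.01008302]
[506.72038285 254.03773358 268.39130533] 9.1917
```

View pics/d1.png

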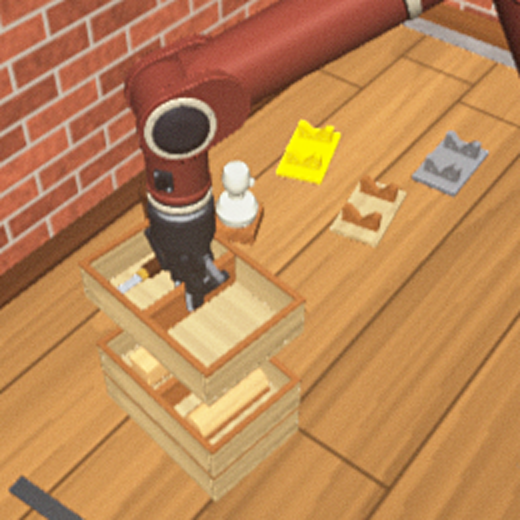

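The top tray hangs level with the chisel in it, and the middle tray with its two blanks is visible below, around (200,390).

Run:
```python
from h import *
r.line_to([510,8,262],feed=200,rotation=down(0))
r.line_to([510,8,55],feed=150)
print("guard",r.line_to([510,8,36],feed=15,guard=4),status.get_ee_pos(),status.get_contact_force())
hand.gripper_to(0.6); r.wait(0.2)
print(status.get_ee_pos(),status.get_time())
p=np.array(status.get_ee_pos())
r.line_to([p[0],p[1],260],feed=200)
r.reach([500,225,330],down(-0.124))
c=eyes.camera_info("wrist"); shot("wrist","w2.png")
for t,z in dict(middle_tray_c=99,billet_c=98,square_c=98).items():
    print(t,[(round(d["conf"],2),np.round(d["point"]).tolist(),np.round(atz("wrist",d["point"],z,c),1).tolist()) for d in eyes.tip_of(t,"wrist")])
for n in("scene","side"):
    eyes.get_image(n)
    for t,z in dict(top_tray_c=35,chisel_c=32).items():
        print(n,t,[(round(d["conf"],2),np.round(d["point"]).tolist(),np.round(atz(n,d["point"],z),1).tolist()) for d in eyes.tip_of(t,n)])
print(status.get_time())
```

```text
guard True [509.97226215   7.99107718  42.46509487] [0.31489128 0.26234097 6.62657323]
[508.19198456   7.15021143  40.95498443] 13.6083
middle_tray_c [(0.62, [323.0, 144.0], [507.8, 251.3, 99.0])]
billet_c [(0.6, [271.0, 147.0], [446.4, 255.3, 98.0])]
square_c [(0.68, [371.0, 145.0], [563.7, 243.3, 98.0])]
scene top_tray_c [(0.95, [296.0, 214.0], [485.3, 1.6, 35.0]), (0.45, [349.0, 166.0], [388.5, 323.1, 35.0])]
scene chisel_c []
side top_tray_c [(0.64, [329.0, 228.0], [511.8, 6.9, 35.0])]
side chisel_c [(0.46, [311.0, 221.0], [575.0, 20.3, 32.0])]
16.2667
```

View pics/w2.png

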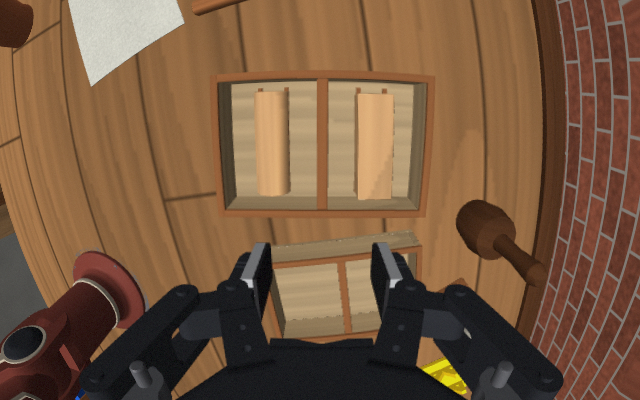

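The wrist picture shows the middle tray's rim corners at (218,76), (434,76), (426,216) and (222,216). The round billet is on the left at columns 256–288, rows 92–196, with cylinder shading, and the square blank is on the right at (375,147). The top tray stands on the bench below, around (345,295).

Run:
```python
from h import *
c=eyes.camera_info("wrist")
P=np.array([atz("wrist",p,134,c)[:2] for p in((218,76),(434,76),(426,216),(222,216))])
d=(P[1]-P[0])+(P[2]-P[3]); e=(P[0]-P[3])+(P[1]-P[2])
m=P.mean(0); y=np.arctan2(d[1]-e[0],d[0]+e[1])
print("tray",m,np.arctan2(d[1],d[0]),np.arctan2(-e[0],e[1]),np.linalg.norm(d)/2,np.linalg.norm(e)/2)
print("nominal billet",m-59*np.array([np.cos(y),np.sin(y)]))
B=np.array([atz("wrist",p,z,c)[:2] for p,z in(((271.5,93),110),((273,195.5),110))]); print("billet",B,B.mean(0),np.linalg.norm(B[0]-B[1]),np.arctan2(-(B[0]-B[1])[0],(B[0]-B[1])[1]))
C=np.array([atz("scene",p,12)[:2] for p in((208,275),(244,245),(266,262),(229,288))]);print("cradle",np.round(C),C.mean(0),np.arctan2(*((C[1]-C[0])+(C[2]-C[3]))[::-1]))
```

```text
tray [509.73157416 255.38256252] -0.12286109405838669 -0.13741163121678265 234.4542946892382 158.7665565633451
nominal billet [451.21980145 262.9570232 ]
billet [[457.3885063  320.33101633]
 [440.67320785 201.76897611]] [449.03085708 261.04999622] 119.73453379533228 -0.14006046322962962
cradle [[ 526. -343.]
 [ 484. -196.]
 [ 588. -186.]
 [ 607. -322.]] [ 551.3719935  -261.62219447] 1.7832756319798255
```

Run:
```python
from h import *
X=[450,261.5]; q=down(-0.13)
hand.gripper_to(0.66)
r.line_to([*X,170],feed=150,rotation=q)
print("g",r.line_to([*X,97],feed=60,guard=8),status.get_ee_pos())
hand.gripper_to(0.0,grasp_force=40); print("w",status.get_grip_width(),status.get_grasp_force(),status.get_contact_force(),status.get_ee_pos())
r.line_to([*X,120],feed=60); print(status.get_grip_width(),status.get_contact_force())
r.line_to([*X,250],feed=200)
r.line_to([530,-200,250],feed=250,rotation=down(0.2))
r.line_to([548,-262,240],feed=150)
print(status.get_grip_width(),status.get_ee_pos(),status.get_time())
c=eyes.camera_info("wrist"); shot("wrist","w3.png")
print([(round(d["conf"],2),np.round(d["point"]).tolist(),np.round(atz("wrist",d["point"],50,c),1).tolist()) for d in eyes.tip_of("cradle_seat","wrist")])
```

```text
g True [449.92240141 261.32887043  98.53834283]
w 0.45225236532184176 39.59056198596954 [-2.83935547 -0.4894723   8.11355478] [447.78028844 261.60615954  98.29620677]
0.45613561830838917 [ 0.14002709 -0.04822301 -2.04666407]
0.45470161262820813 [ 547.96516099 -260.71106328  239.96964826] 23.1417
[(0.61, [454.0, 255.0], [730.4, -323.3, 50.0])]
```

View pics/w3.png

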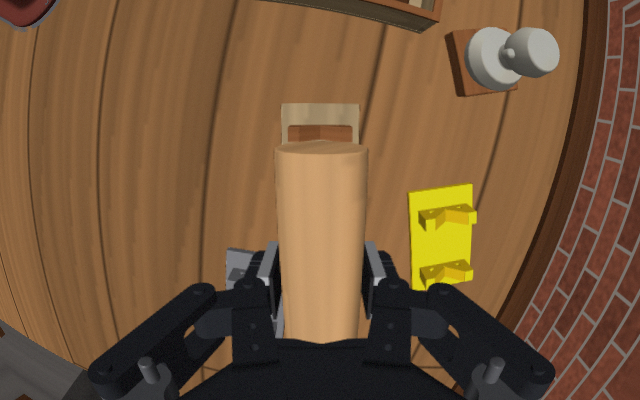

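The wrist picture shows the billet held along the image's vertical, its near end at (322,147). The wooden cradle shows behind it at (320,120), the yellow one is at (445,238), and the plaster head is clear at (500,60). I'll back off so the cradle comes into full view.

Run:
```python
from h import *
# billet end check: far end top corner expected at TCP + axis*60
def ends(c):
    p=np.array(status.get_ee_pos()); R=Ro.from_quat(status.get_ee_rot()).as_matrix(); ax=R[:,0]
    return [np.round(proj("wrist",p+ax*60+np.array([0,0,z]),c)).tolist() for z in(-20,0,20)]
print(ends(eyes.camera_info("wrist")),Ro.from_quat(status.get_ee_rot()).as_matrix()[:,0])
r.line_to([565,-405,240],feed=200,rotation=down(0.2))
c=eyes.camera_info("wrist"); shot("wrist","w4.png",(220,0,420,200),3)
print([(round(d["conf"],2),np.round(d["point"]).tolist(),np.round(atz("wrist",d["point"],50,c),1).tolist()) for d in eyes.tip_of("cradle_seat","wrist")])
print(status.get_ee_pos(),status.get_time())
```

```text
[[319.0, 138.0], [319.0, 143.0], [318.0, 151.0]] [-2.01652261e-01  9.79456794e-01  8.68433892e-04]
[(0.9, [479.0, 141.0], [733.3, -324.3, 50.0]), (0.59, [245.0, 218.0], [491.9, -466.8, 50.0]), (0.58, [330.0, 33.0], [545.5, -253.5, 50.0])]
[ 565.51845545 -402.70481724  240.53280442] 24.2083
```

View pics/w4.png

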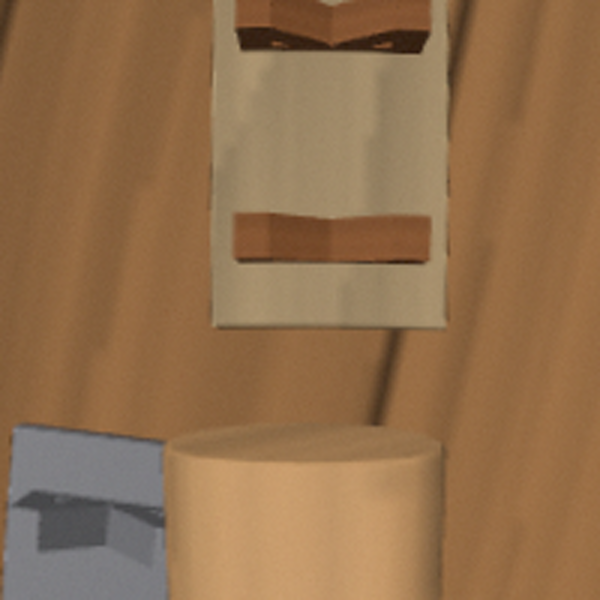

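The crop (origin 220,0, scale 3) shows the cradle board's near edge from crop (213,327) to (446,325). The near block spans columns 232–431, rows 213–262, the far block ends at row 50, and both V bottoms are near column 330. The held billet's end is at crop (303,445).

Run:
```python
from h import *
c=eyes.camera_info("wrist")
f=lambda u,v,z: atz("wrist",(220+u/3,v/3),z,c)[:2]
L=[f(215,1,12),f(213,327,12)];Rr=[f(449,1,12),f(446,325,12)]
for a in(L,Rr): d=a[0]-a[1]; print("edge",np.round(a,1).tolist(),np.arctan2(d[1],d[0]))
n=Rr[1]-L[1]; print("front edge",np.linalg.norm(n),np.arctan2(n[1],n[0])); mid=(L[1]+Rr[1])/2
e=np.mean([ (a[0]-a[1])/np.linalg.norm(a[0]-a[1]) for a in(L,Rr)],0); e/=np.linalg.norm(e)
psi=np.arctan2(e[1],e[0]); print("psi",psi,"centre from front edge",mid+75*e)
Ft=f(332,213,44); print("near block far top edge",Ft,"-> centre",Ft+34*e)
Fb=f(334,51,12); print("far block near bottom edge",Fb,"-> centre",Fb-34*e)
V=f(331,220,32);print("V",V, "Vfar", f(330,48,22))
# held billet, end-centre column vs expected
p=np.array(status.get_ee_pos()); A=Ro.from_quat(status.get_ee_rot()).as_matrix()
print("billet sil edges", [np.round(proj("wrist",p+A[:,0]*60+A[:,1]*s,c),1).tolist() for s in(-20,20)],"seen",220+165/3,220+441/3)
```

```text
edge [[493.3, -212.3], [519.0, -340.3]] 1.7686617805922589
edge [[580.8, -193.0], [605.9, -321.1]] 1.764292211859934
front edge 89.05106069727229 0.21747711164807704
psi 1.7664769962260964 centre from front edge [ 547.87298466 -257.10140561]
near block far top edge [ 554.10308551 -291.77169283] -> centre [ 547.4923207  -258.42056409]
far block near bottom edge [ 542.10485355 -224.50225508] -> centre [ 548.71561836 -257.85338383]
V [ 554.39889352 -293.05438115] Vfar [ 540.66647178 -226.50059458]
billet sil edges [[271.3, 143.8], [366.1, 143.7]] seen 275.0 367.0
```

Run:
```python
from h import *
X=[546.9,-256.2]
r.line_to([*X,150],feed=200,rotation=down(0.198))
r.line_to([*X,62],feed=100)
print(status.get_ee_pos(),status.get_contact_force())
print("g",r.line_to([*X,47],feed=15,guard=4),status.get_ee_pos(),status.get_contact_force())
hand.gripper_to(0.7); r.wait(0.2)
p=np.array(status.get_ee_pos()); print(p,status.get_time())
r.line_to([p[0],p[1],150],feed=200)
r.line_to([565,-405,240],feed=250)
c=eyes.camera_info("wrist"); shot("wrist","w5.png",(220,0,420,200),2)
print([(round(d["conf"],2),np.round(d["point"]).tolist(),np.round(atz("wrist",d["point"],50,c),1).tolist()) for d in eyes.tip_of("billet_c","wrist")])
for n in("scene","side"):
    eyes.get_image(n)
    for d in eyes.silhouettes("billet_c",n): print(n,round(d["conf"],2),d["point"],atz(n,d["point"],55))
```

```text
[ 547.56836514 -256.1533155    62.7112079 ] [ 0.11557874  0.32818729 -1.22941546]
g True [ 546.44198178 -256.27386757   51.61373313] [-1.3923223   0.4550881   2.58022595]
[ 545.69248854 -256.26432449   50.7031708 ] 27.5
[(0.91, [335.0, 38.0], [549.9, -257.4, 50.0])]
scene 0.65 [235.5, 257.5] [ 556.21380771 -263.97198698   55.        ]
side 0.82 [364.6, 176.5] [ 544.48168024 -247.88001911   55.        ]
```

View pics/w5.png

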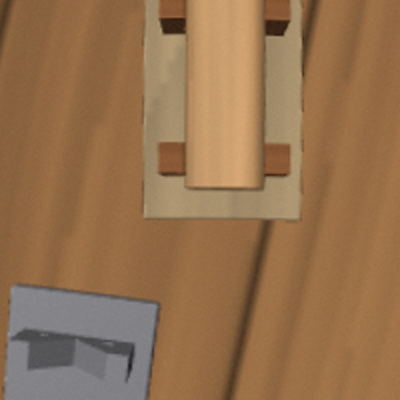

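The billet lies centred across both V-blocks, spanning crop columns 187–265 and ending at row 188 just past the near block at rows 142–175. Next I'll check numerically that the middle tray hasn't moved, then take the top tray back.

Run:
```python
from h import *
hand.gripper_to(0.6)
r.line_to([510,-150,270],feed=250,rotation=down(0))
r.line_to([500,225,330],feed=300,rotation=down(-0.124)); r.wait(0.2)
print(status.get_ee_pos(),Ro.from_quat(status.get_ee_rot()).as_matrix()[:2,1])
im=shot("wrist","w6.png")
a=cv2.cvtColor(cv2.imread("pics/w2.png"),cv2.COLOR_BGR2GRAY); b=cv2.cvtColor(im,cv2.COLOR_RGB2GRAY)
mk=np.zeros_like(a); mk[60:230,200:450]=255; mk[85:205,235:308]=0
for roi,name in((mk,"tray"),):
    W=np.eye(2,3,dtype=np.float32)
    cc,W=cv2.findTransformECC(a,b,W,cv2.MOTION_EUCLIDEAN,(3,100,1e-6),roi,5)
    ctr=np.array([326,146,1]); print(name,cc,W@ctr-ctr[:2],W[1,0])
bench=np.zeros_like(a); bench[20:380,60:200]=255; bench[230:]=0
W=np.eye(2,3,dtype=np.float32); cc,W=cv2.findTransformECC(a,b,W,cv2.MOTION_EUCLIDEAN,(3,100,1e-6),bench,5)
print("bench",cc,W@ctr-ctr[:2],W[1,0])
for t,z in dict(middle_tray_c=99,square_c=98).items():
    print(t,[(round(d["conf"],2),np.round(d["point"]).tolist(),np.round(atz("wrist",d["point"],z),1).tolist()) for d in eyes.tip_of(t,"wrist")])
print(status.get_time())
```

```text
[500.38843797 223.63796587 329.76696992] [ 0.99203762 -0.12594164]
tray 0.9979493915312709 [0.23623999 1.04578718] 0.00047453202
bench 0.9997381956473935 [0.39707696 0.93721826] 0.00015427789
middle_tray_c [(0.86, [320.0, 142.0], [504.1, 255.0, 99.0])]
square_c [(0.75, [371.0, 144.0], [563.7, 246.9, 98.0])]
32.5167
```

The middle tray hasn't moved (under 0.3 mm). Now I'll regrasp the top tray and set it back.

Run:
```python
from h import *
r.line_to([510,8,200],feed=250,rotation=down(0))
r.line_to([510,8,110],feed=150)
r.line_to([510,8,42],feed=80)
hand.gripper_to(0.0,grasp_force=80); print("w",status.get_grip_width(),status.get_ee_pos())
r.line_to([510,8,65],feed=60); print(status.get_contact_force(),status.get_torque())
r.line_to([510,8,265],feed=150)
r.line_to([507.4,255,255],feed=180,rotation=down(-0.124))
r.line_to([507.4,255,186],feed=100); r.wait(0.2)
print(status.get_ee_pos(),status.get_contact_force())
print("g",r.line_to([507.4,255,166],feed=15,guard=5),status.get_ee_pos(),status.get_contact_force(),status.get_time())
```

```text
w 0.12996398771756892 [510.1762131    7.93380999  42.50684098]
[-0.05443112  0.49204472 -6.24806831] [-0.0009316   0.05653565  0.0348276 ]
[507.70502332 255.34758442 186.75159641] [ 0.8584082   0.77505883 -4.83273228]
g True [507.37934178 254.9669581  170.51223667] [ 0.10378166 -1.43135111  5.71824598] 41.4167
```

It stopped at 170.5, which is exactly the seated height. Releasing and checking.

Run:
```python
from h import *
hand.gripper_to(0.6); r.wait(0.2)
p=np.array(status.get_ee_pos())
r.line_to([p[0],p[1],300],feed=150)
r.line_to([500,200,400],feed=200)
w=shot("wrist","w7.png")
print([(round(d["conf"],2),d["point"]) for d in eyes.tip_of("chisel_c","wrist")])
s=eyes.get_image("side")
o=np.hstack([w[0:300,140:500],cv2.resize(s[130:330,200:430],None,fx=1.5,fy=1.5)])
cv2.imwrite("pics/fin.png",cv2.cvtColor(o,cv2.COLOR_RGB2BGR)); print(o.shape,status.get_time())
```

```text
[(0.75, [393.1, 122.6])]
(300, 705, 3) 43.975
```

View pics/fin.png

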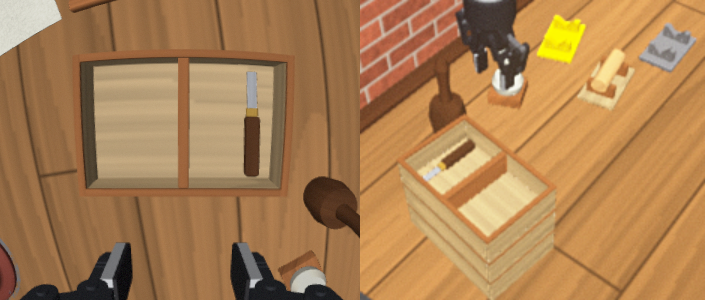

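The top tray is seated squarely on the stack, with its rim corners in the left half at (80,55), (290,55), (282,190) and (80,192). The chisel is in it at (252,125), and the billet lies in the wooden cradle at (605,75) in the right half.

```bash
python3 -c "
from h import *
print(ticket.sign_off())"
```

```text
the job is handed in; nothing more can be done
None
```

I handed the job in at about 44 s: in the last pictures the billet lies in both V-blocks of the wooden cradle and the top tray is back on the stack with the chisel in it; the sign-off gave no verdict.

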